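# Sort the bedside bits into the two round trays

## Task

Tidy the bedside cart: stand the red-capped and the green-capped eyedrop bottles upright in the white round tray beside the yellow-capped one that is already there, and put the steel compact mirror (lying flat, same side up as now) and the amber glass vial (standing upright) in the teal tray, each resting on the tray's floor. Set things down rather than dropping them, and leave the yellow-capped bottle, the spectacle case, the contact-lens case and the lip-balm tin where they are.

Things in the scene. Friction and masses are not known exactly. Their poses are not given: they have to be found in the camera images.
- drops_red_mid (a point): Red-capped eyedrop bottle: white round squeeze bottle, 26 mm diameter (straight-sided from the bottom to 40 mm up), 62 mm tall over its red cap (cap 20 mm diameter), with a band of the same colour round the body, standing upright; 25 g. The point is on its axis, half-way up (31 mm above its underside); z is up along the bottle.
- drops_green_mid (a point): Green-capped eyedrop bottle: white round squeeze bottle, 26 mm diameter (straight-sided from the bottom to 40 mm up), 62 mm tall over its green cap (cap 20 mm diameter), with a band of the same colour round the body, standing upright; 25 g. The point is on its axis, half-way up (31 mm above its underside); z is up along the bottle.
- mirror_mid (a point): Closed steel compact mirror: a plain disc, 50 mm diameter, 16 mm thick, lying flat on the table; 60 g. The point is its centre (8 mm above its underside); z is up. May be gripped across any diameter.
- vial_mid (a point): Amber glass vial with a dark steel cap: 24 mm diameter (straight-sided from the bottom to 36 mm up), 50 mm tall, cap 20 mm diameter, standing upright; 30 g. The point is on its axis, half-way up (25 mm above its underside); z is up along the vial.
- tray_white: White tray, for the eyedrops: round shallow tray of white plastic, 160 mm outer diameter at the rim, 20 mm tall, wall 4 mm, so the flat inner floor is 144 mm across and the mouth 152 mm; the inner floor lies 4 mm above the table. It does not slide. Origin: centre of its underside, z up.
- tray_teal: Teal tray, for mirror and vial, empty at the start: round shallow tray of teal (dark blue-green) plastic, 160 mm outer diameter at the rim, 20 mm tall, wall 4 mm, so the flat inner floor is 144 mm across and the mouth 152 mm; the inner floor lies 4 mm above the table. It does not slide. Origin: centre of its underside, z up.
- drops_yellow_mid (a point): Yellow-capped eyedrop bottle: white round squeeze bottle, 26 mm diameter (straight-sided from the bottom to 40 mm up), 62 mm tall over its yellow cap (cap 20 mm diameter), with a band of the same colour round the body, standing upright; 25 g. The point is on its axis, half-way up (31 mm above its underside); z is up along the bottle. It already stands in the white tray, about 42 mm from the tray's centre, and is to stay there.
- spec_case_mid (a point): Bystander: closed brown spectacle case, 60 x 160 x 40 mm (x, y, z), lying on the table beyond the loose things. The point is its centre.
- lens_case_mid (a point): Bystander: flat contact-lens case, 30 x 60 x 13 mm (x, y, z), white with one blue and one white screw lid, among the loose things. The point is its centre.
- balm_mid (a point): Bystander: small round lip-balm tin, white with a purple lid, 33 mm diameter, 14 mm tall, nearer the robot than the loose things. The point is its centre.
Things that resemble listed ones, but are neither listed nor needed, are in the scene too. What is shaped like the part that bears drops_green_mid but blue is not meant.

How it is judged:
By the outcome, as a careful person would: the job done as asked, in the order asked, and still so for the second after the job is handed in, with the robot touching nothing.
It also fails if it takes over 106 s, if anything falls off the work surface, if the arm or the gripper's body presses on something with over 40 N, if the wrist force passes 120 N, or if a joint passes its speed limit or range.

## Robot

A 6-joint arm with a two-finger parallel gripper is mounted at the origin on the work surface. World frame = base frame: x ahead of the robot, y to its left, z up, the work surface at z = 0. Lengths are in m, angles in degrees, forces in N, time in s.
With the tool pointing down it reaches from about 0.35 to 0.775 m from the base axis. Payload 5.5 kg.
Tool frame: the origin (TCP) lies midway between the tips of the shut fingers; the grasp point (between the pads) lies 19 mm behind it; y points along the fingers, x is the direction in which the jaws open and shut, and the axes are right-handed (so a half turn about y gives the same grasp; the last joint's range is limited). The gripper opens to 85 mm and grips with 20 to 120 N. Pads are 22 mm wide; open, the fingers measure 114 mm over their backs; the gripper's body (76 mm by 85 mm) begins 54 mm behind the grasp point. The pads swing forward as they close: fully open they stand 13 mm farther back than shut.
Start: joints at [-73.774, 17.945, 2.641, 74.691, 0, 82.002], TCP at [0.236, -0.524, 0.231] pointing down, gripper open.
Joint ranges: [-158.12, 158.12], [-49.38, 96.58], [-58.88, 72.47], [-126.05, 133.96], [-84.25, 85.87], [-180, 180]. Speed limits (degrees/s): [147.25, 147.25, 180, 180, 180, 180].

## Interface

Orientations are given as [roll, pitch, yaw] about the fixed x, y, z axes, in that order (R = Rz(yaw) Ry(pitch) Rx(roll)).
In Python, from bench import ctrl gives the robot as it stands. The module is installed in compiled form; this text tells all that it offers.
- The arm moves only by the tool play_rows, never from a script. Its argument "rows" is a list of rows, each a list of 7 numbers: the turn, a rotation vector about the tool's x, y, z in rad, then the shift along the tool's x, y, z in m, then the finger opening in m, from 0 to 0.0854. A call has 1 to 20 rows; each row is the pose to reach, as a shift and turn from the pose commanded when the call began, along the tool's axes at that moment; what a row does not reach only later rows make up. A row lasts 1/10 s, in which the tool goes at most 50 mm and 8.59 degrees, less where a joint would pass 70% of its speed; a pose out of reach is approached as far as the arm can. A call with a gripper value outside its range is refused whole. The fingers move at their own pace and stop on an object; "squeeze" is the grip in N (left out, the last holds). Time passes only in rows, so rows that repeat a pose let the fingers close. It gives the time, the measured TCP pose, the force and the opening at its end, in the units of the state.
- ctrl.sense(): the state, without advancing time (a new reading comes with each control period).
- ctrl.get_image(name): name is "scene" or "top" or "wrist"; returns the picture (480x640x3 uint8, blue, green, red); there is no depth.
- ctrl.get_calibration(name): a dict with "intrinsics" (3x3 intrinsics, pixels), "k1" (the pictures are not rectified: a ray, as slopes to the right and down, at radius r is drawn at 1 + k1 r^2 times it, then the intrinsics apply), "extrinsics" (4x4, takes a point from camera to world coordinates); the wrist camera has in their place "hand_eye" (4x4, takes a point from camera to tool coordinates, whose origin is the TCP and whose axes are the tool frame's). Camera axes: x right, y up, looking along -z (the intrinsics and any distortion apply to the point x, -y, -z); pixel columns grow to the right and rows downward; lengths in m; the calibration is good to about 2 mm. A picture is of the moment at which its call begins: read the wrist's pose just before it. get_calibration takes no time and is no camera call.
- ctrl.close_job(): hands the job in, once; it reports no verdict.
The state is a dict: "time_s": time; "q": joint angles; "dq": joint speeds; "joint_efforts": joint torques, N m; "position": TCP position; "tool_rot": TCP orientation; "ft_force": force on the tool from outside, world axes, zero at the start; "torque": the same for the moment, N m; "grip_width": opening from 0.0 (shut) to 1.0 (fully open).
Only numpy, scipy, OpenCV 4.12 (cv2) and the standard library are available. Lean on these libraries where they do the work, as an engineer would, in place of code of your own. Each camera call takes 0.05 s, during which the arm holds its last target. There are 200 camera calls.

## Working session

There is one attempt and no reset: what is moved stays moved. The work goes in short steps, Python scripts to look and compute and a tool call to move; the robot and the scene stay as the last step left them, time stands still between calls to the robot, and variables do not carry over. Pictures are saved under pics/ and viewed, about 12 in all and at most 16, crops included, and the job is handed in when it is done.

Besides the shell and the picture viewer there is one more tool, called after ">>>" as name(argument=value, ...) on one line, values as JSON. play_rows: Moves the arm, as the interface text tells. Its arguments: {"type":"object","properties":{"rows":{"type":"array"},"squeeze":{"type":"number"}},"required":["rows"]}

```bash
mkdir -p pics; cat > h.py <<'E'
import numpy as np, cv2
from bench import ctrl
from scipy.spatial.transform import Rotation as R
def ext(name):
    c=ctrl.get_calibration(name)
    if 'extrinsics' in c: return c,np.array(c['extrinsics'])
    s=ctrl.sense(); T=np.eye(4); T[:3,:3]=R.from_euler('xyz',s['tool_rot'],degrees=True).as_matrix(); T[:3,3]=s['position']
    return c,T@np.array(c['hand_eye'])
def ray(c,uv):
    K=np.array(c['intrinsics']); d=np.linalg.solve(K,[uv[0],uv[1],1.])[:2]
    p=d.copy()
    for _ in range(30): p=d/(1+c['k1']*(p@p))
    return np.array([p[0],-p[1],-1.])
def px2w(c,T,uv,z):
    d=T[:3,:3]@ray(c,uv); o=T[:3,3]; return (o+d*(z-o[2])/d[2])[:2]
def w2px(c,T,P):
    p=np.linalg.inv(T)@np.append(P,1); s=np.array([p[0],-p[1]])/-p[2]; s=s*(1+c['k1']*(s@s)); K=np.array(c['intrinsics']); return (K@np.append(s,1))[:2]
E
python3 - <<'E'
from h import *
print(ctrl.sense())
for n in('top','scene'):
    cv2.imwrite(f'pics/{n}0.png',ctrl.get_image(n)); c=ctrl.get_calibration(n); print(n,c)
print(ctrl.get_calibration('wrist'))
E
```

```text
{'time_s': 0.0, 'q': array([-7.37729115e+01,  1.79904328e+01,  2.57791675e+00,  7.46917800e+01,
        1.45053946e-03,  8.20014185e+01]), 'dq': array([-0.00193389,  0.01049027, -0.11510126,  0.00763044, -0.07157572,
        0.02961026]), 'joint_efforts': array([-1.02019126e-04, -4.80630183e+01,  2.98531348e+01,  1.95249554e-02,
       -2.92785717e-04, -2.00978297e-05]), 'position': array([ 0.23579399, -0.52386948,  0.23041929]), 'tool_rot': array([-89.98405091,   0.10307958, -65.77431697]), 'ft_force': array([ 0.17567124,  0.68662381, -0.51779883]), 'torque': array([ 0.07098475, -0.04686156, -0.00490878]), 'grip_width': 0.9979751263116247}
top {'intrinsics': array([[567.65905462,   0.        , 325.82425399],
       [  0.        , 567.65905462, 248.88486387],
       [  0.        ,   0.        ,   1.        ]]), 'k1': -0.18650558815326396, 'extrinsics': array([[ 1.71004749e-02,  9.90247543e-01, -1.38265606e-01,
         4.60504559e-01],
       [-9.99852373e-01,  1.71678643e-02, -7.05272852e-04,
        -1.99597837e-02],
       [ 1.67533045e-03,  1.38257255e-01,  9.90394934e-01,
      
[... 422 characters left out ...]
46285302,  0.42177528],
       [-0.00303763,  0.80853651,  0.58843818,  0.59165024],
       [ 0.        ,  0.        ,  0.        ,  1.        ]])}
{'intrinsics': array([[415.08170221,   0.        , 312.38690732],
       [  0.        , 415.08170221, 239.7370155 ],
       [  0.        ,   0.        ,   1.        ]]), 'k1': -0.015563344586392414, 'hand_eye': array([[ 9.99998834e-01, -1.09534213e-03, -1.06360208e-03,
        -1.46675873e-04],
       [-6.96209560e-04,  2.92844440e-01, -9.56159845e-01,
        -1.42687949e-01],
       [ 1.35879212e-03,  9.56159471e-01,  2.92843336e-01,
         7.40511423e-02],
       [ 0.00000000e+00,  0.00000000e+00,  0.00000000e+00,
         1.00000000e+00]])}
```

View pics/top0.png

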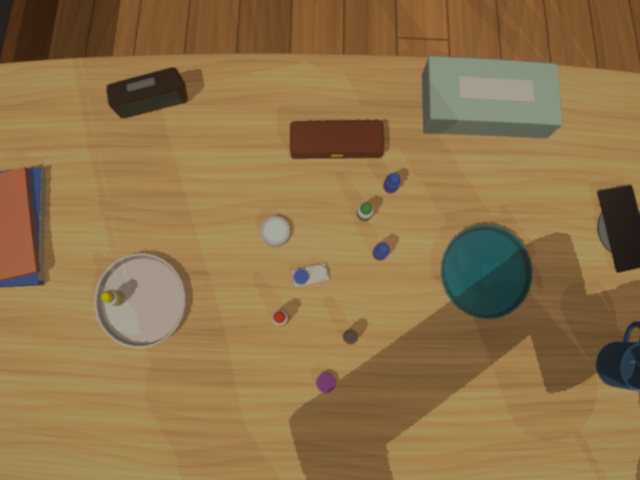

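View pics/scene0.png

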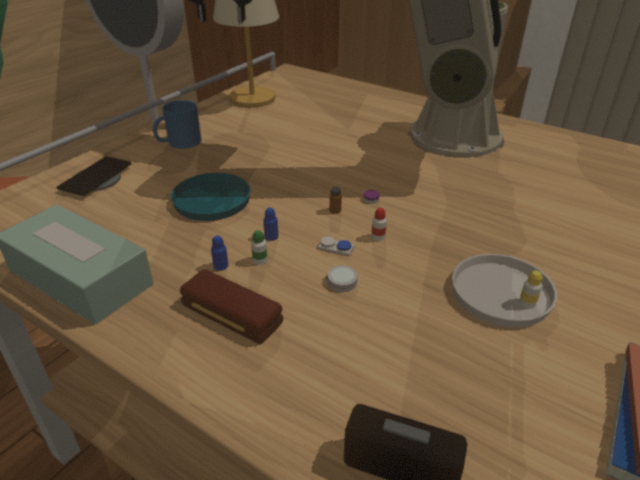

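Top view: red-capped bottle (280,318), green (366,210), mirror disc (276,230), vial (350,337), yellow (108,297), white tray (141,300), teal tray (487,271). The blue bottles at (392,183) and (381,251) are decoys. The green and red caps each appear only once. I'll confirm in one enlarged crop.

```bash
python3 - <<'E'
from h import *
im=cv2.imread('pics/top0.png')
cv2.imwrite('pics/crop1.png',cv2.resize(im[160:400,250:420],None,fx=3.5,fy=2.5*1.4/1.4,interpolation=cv2.INTER_CUBIC) if 0 else cv2.resize(im[165:360,250:450],None,fx=3,fy=3,interpolation=cv2.INTER_CUBIC))
E
```

```text
(no output)
```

View pics/crop1.png

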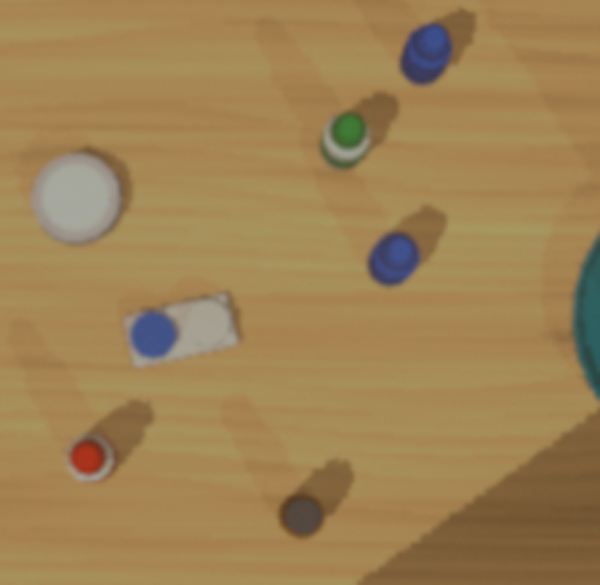

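Enlarged crop: green cap at crop (349,130) on a white body, red at (88,456), vial cap at (302,515), mirror at (77,196). The two dark-blue bottles are all blue, so they're not meant. Now I'll convert to positions.

```bash
python3 - <<'E'
from h import *
c,T=ext('top')
im=cv2.imread('pics/top0.png')
for n,uv,z in [('red',(279.3,317),.062),('green',(366.3,208.3),.062),('blue1',(394.7,178.7),.062),('blue2',(383,249),.062),('mirror',(275.7,230.3),.016),('vial',(350.7,336.7),.05),('white',(141.5,300),.02),('teal',(487,271),.02),('yellow',(106,296.5),.066),('lens',(310,275),.01),('balm',(326,382),.014),('caseNearL',(291,157),.04),('caseNearR',(383,157),.04)]:
    print(n,px2w(c,T,uv,z).round(4))
c2,T2=ext('scene')
# cross-check in scene
for n,P in [('red',[*px2w(c,T,(279.3,317),.062),.062]),('mir',[*px2w(c,T,(275.7,230.3),.016),.016]),('white',[*px2w(c,T,(141.5,300),.02),.02])]: print(n,w2px(c2,T2,P))
E
```

```text
red [0.476  0.0514]
green [ 0.6513 -0.083 ]
blue1 [ 0.7012 -0.1288]
blue2 [ 0.586  -0.1099]
mirror [0.6209 0.0651]
vial [ 0.4472 -0.0609]
white [0.4989 0.2871]
teal [ 0.5578 -0.2897]
yellow [0.5008 0.3319]
lens [0.5475 0.0063]
balm [ 0.3722 -0.0233]
caseNearL [0.7413 0.0414]
caseNearR [ 0.7442 -0.1121]
red [379.15127666 208.08508882]
mir [341.0730328  273.90581451]
white [499.85805624 282.51691254]
```

```bash
cat > d.py <<'E'
import sys
from h import *
x,y,z,yaw=map(float,sys.argv[1:5]); s=ctrl.sense()
A=R.from_euler('xyz',s['tool_rot'],degrees=True); B=R.from_euler('xyz',[-90,0,yaw],degrees=True)
print('rot',(A.inv()*B).as_rotvec().round(4),'shift',A.inv().apply(np.array([x,y,z])-s['position']).round(4),'t',s['time_s'],'q6',s['q'][5].round(1),'F',s['ft_force'].round(1))
E
python3 d.py 0.476 0.051 0.15 90
```

```text
rot [-2.2000e-03 -2.7188e+00 -1.0000e-04] shift [-0.4256  0.0813  0.4549] t 0.1 q6 82.0 F [-0.2  0.5 -0.8]
```

>>> play_rows(rows=[[0,-2.719,0,-0.426,0.081,0.455,0.06],[0,-2.719,0,-0.426,0.081,0.455,0.06],[0,-2.719,0,-0.426,0.081,0.455,0.06],[0,-2.719,0,-0.426,0.081,0.455,0.06],[0,-2.719,0,-0.426,0.081,0.455,0.06],[0,-2.719,0,-0.426,0.081,0.455,0.06],[0,-2.719,0,-0.426,0.081,0.455,0.06],[0,-2.719,0,-0.426,0.081,0.455,0.06],[0,-2.719,0,-0.426,0.081,0.455,0.06],[0,-2.719,0,-0.426,0.081,0.455,0.06],[0,-2.719,0,-0.426,0.081,0.455,0.06],[0,-2.719,0,-0.426,0.081,0.455,0.06],[0,-2.719,0,-0.426,0.081,0.455,0.06],[0,-2.719,0,-0.426,0.081,0.455,0.06],[0,-2.719,0,-0.426,0.081,0.455,0.06],[0,-2.719,0,-0.426,0.081,0.455,0.06],[0,-2.719,0,-0.426,0.081,0.455,0.06],[0,-2.719,0,-0.426,0.081,0.455,0.06],[0,-2.719,0,-0.426,0.081,0.455,0.06],[0,-2.719,0,-0.426,0.081,0.455,0.06]])

```text
time_s: 2.1
position: [0.4758, 0.0508, 0.15]
tool_rot: [-90.0, 0.0, 89.9]
ft_force: [0.5, 0.8, 1.2]
grip_width: 0.705
```

```bash
python3 d.py 0.476 0.051 0.15 90; python3 - <<'E'
from h import *
c,T=ext('wrist'); print(ctrl.sense()['position'],ctrl.sense()['tool_rot'])
im=ctrl.get_image('wrist'); cv2.imwrite('pics/w1.png',im); print(w2px(c,T,[.476,.051,.062]),w2px(c,T,[.476,.051,0]))
E
```

```text
rot [-0.0006 -0.0026 -0.    ] shift [ 0.0002  0.     -0.0002] t 2.1 q6 -3.4 F [0.5 0.8 1.2]
[0.47584162 0.05078243 0.15003033] [-8.99683515e+01  2.25065594e-03  8.98523227e+01]
[313.09359675 247.65617484] [312.9773315  221.02718415]
```

View pics/w1.png

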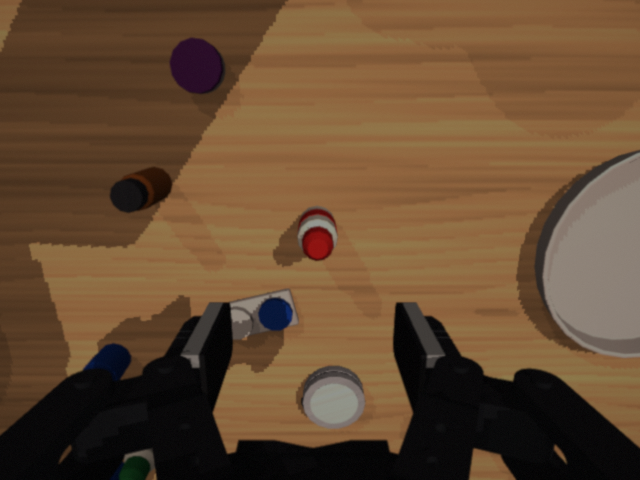

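Wrist view: red cap at (318,243), about 5 px right of prediction. Vial cap at (129,195), mirror top at (334,402), and the white tray on the right. I'll convert these for refinement.

```bash
python3 - <<'E'
from h import *
c,T=ext('wrist')
for uv,z in [((318,243),.062),((334,402),.016),((129,195),.05)]: print(px2w(c,T,uv,z).round(4))
E
```

```text
[0.4732 0.0538]
[0.6205 0.0675]
[ 0.447  -0.0584]
```

>>> play_rows(rows=[[0,0,0,0.0015,0.05,0.001,0.06],[0,0,0,0.0015,0.09,0.001,0.06],[0,0,0,0.0015,0.12,0.001,0.06],[0,0,0,0.0015,0.135,0.001,0.06],[0,0,0,0.0015,0.14,0.001,0.06],[0,0,0,0.0015,0.14,0.001,0.06],[0,0,0,0.0015,0.14,0.001,0.0],[0,0,0,0.0015,0.14,0.001,0.0],[0,0,0,0.0015,0.14,0.001,0.0],[0,0,0,0.0015,0.14,0.001,0.0],[0,0,0,0.0015,0.14,0.001,0.0],[0,0,0,0.0015,0.14,0.001,0.0],[0,0,0,0.0015,0.14,0.001,0.0],[0,0,0,0.0015,0.14,0.001,0.0]], squeeze=30)

```text
time_s: 3.55
position: [0.4762, 0.0522, 0.0115]
tool_rot: [-90.2, 0.0, 90.0]
ft_force: [-0.5, -0.0, 7.0]
grip_width: 0.295
```

>>> play_rows(rows=[[0,0,0,0,-0.02,0,0.0],[0,0,0,0,-0.06,0,0.0],[0,0,0,0.02,-0.1,-0.005,0.0],[0,0,0,0.05,-0.11,-0.015,0.0],[0,0,0,0.09,-0.11,-0.025,0.0],[0,0,0,0.13,-0.11,-0.035,0.0],[0,0,0,0.17,-0.11,-0.045,0.0],[0,0,0,0.2,-0.11,-0.05,0.0],[0,0,0,0.2175,-0.11,-0.054,0.0],[0,0,0,0.2175,-0.11,-0.054,0.0],[0,0,0,0.2175,-0.11,-0.054,0.0]])

```text
time_s: 4.65
position: [0.5286, 0.2697, 0.1201]
tool_rot: [-90.0, 0.0, 90.1]
ft_force: [-0.3, -0.7, -0.1]
grip_width: 0.297
```

```bash
python3 d.py 0.529 0.270 0.12 90; python3 - <<'E'
from h import *
c,T=ext('wrist')
im=ctrl.get_image('wrist')
P=lambda x,y,z:tuple(int(round(v)) for v in w2px(c,T,[x,y,z]))
for a in np.linspace(0,2*np.pi,40): cv2.circle(im,P(.499+.078*np.cos(a),.288+.078*np.sin(a),.02),1,(0,0,255),-1)
cv2.circle(im,P(.529,.27,.004),3,(255,0,255),1)
cv2.imwrite('pics/w2.png',im)
E
```

```text
rot [-0.0005  0.001  -0.0007] shift [ 0.0003  0.0001 -0.0004] t 4.65 q6 19.2 F [-0.3 -0.7 -0.1]
```

View pics/w2.png

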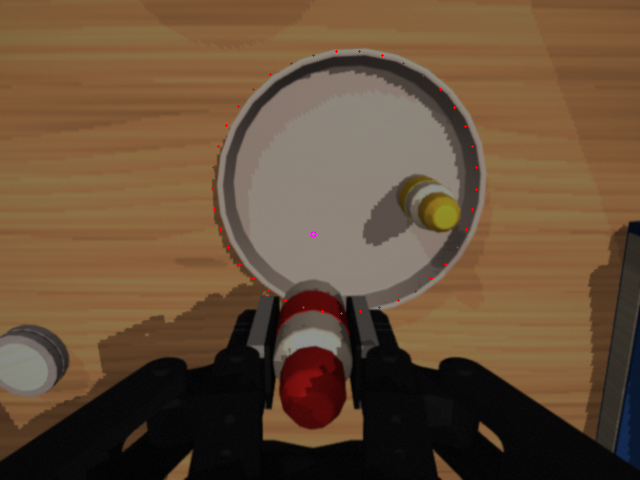

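>>> play_rows(rows=[[0,0,0,0.001,0.03,0,0.0],[0,0,0,0.001,0.06,0,0.0],[0,0,0,0.001,0.085,0,0.0],[0,0,0,0.001,0.096,0,0.0],[0,0,0,0.001,0.1,0,0.0],[0,0,0,0.001,0.102,0,0.0],[0,0,0,0.001,0.104,0,0.0],[0,0,0,0.001,0.104,0,0.0],[0,0,0,0.001,0.104,0,0.0]])

```text
time_s: 5.6
position: [0.5296, 0.271, 0.0171]
tool_rot: [-90.1, -0.0, 90.0]
ft_force: [0.6, 0.0, 0.1]
grip_width: 0.291
```

>>> play_rows(rows=[[0,0,0,0,0.001,0,0.0],[0,0,0,0,0.0015,0,0.0],[0,0,0,0,0.002,0,0.0],[0,0,0,0,0.002,0,0.0]])

```text
time_s: 6.0
position: [0.5294, 0.271, 0.0155]
tool_rot: [-90.1, -0.0, 90.0]
ft_force: [-1.8, -0.9, 7.6]
grip_width: 0.297
```

>>> play_rows(rows=[[0,0,0,0,0,0,0.04],[0,0,0,0,0,0,0.042],[0,0,0,0,0,0,0.042],[0,0,0,0,0,0,0.042],[0,0,0,0,0,0,0.042],[0,0,0,0,-0.02,0,0.042],[0,0,0,0,-0.06,0,0.042],[0,0,0,0,-0.11,0,0.042],[0,0,0,0,-0.136,0,0.06],[0,0,0,0,-0.136,0,0.06]])

```text
time_s: 7.0
position: [0.532, 0.2718, 0.1554]
tool_rot: [-90.5, -0.2, 90.0]
ft_force: [-0.1, 0.2, 0.3]
grip_width: 0.7
```

```bash
python3 d.py 0.630 -0.0815 0.15 90
```

```text
rot [0.0085 0.0002 0.0029] shift [-0.3534  0.0052 -0.0979] t 7.0 q6 19.4 F [-0.1  0.2  0.3]
```

>>> play_rows(rows=[[0,0,0,-0.04,0,-0.014,0.06],[0,0,0,-0.08,0,-0.028,0.06],[0,0,0,-0.12,0,-0.042,0.06],[0,0,0,-0.16,0,-0.056,0.06],[0,0,0,-0.2,0,-0.07,0.06],[0,0,0,-0.24,0,-0.084,0.06],[0,0,0,-0.28,0,-0.098,0.06],[0,0,0,-0.32,0,-0.11,0.06],[0,0,0,-0.34,0,-0.118,0.06],[0,0,0,-0.3525,0,-0.121,0.06],[0,0,0,-0.3525,0,-0.121,0.06],[0,0,0,-0.3525,0,-0.121,0.06]])

```text
time_s: 8.2
position: [0.6494, -0.0808, 0.1496]
tool_rot: [-89.9, -0.0, 90.0]
ft_force: [-0.5, 1.3, -0.3]
grip_width: 0.701
```

```bash
python3 d.py 0.65 -0.0815 0.15 90; python3 - <<'E'
from h import *
c,T=ext('wrist')
im=ctrl.get_image('wrist')
P=lambda x,y,z:tuple(int(round(v)) for v in w2px(c,T,[x,y,z]))
cv2.circle(im,P(.65,-.0815,.062),3,(255,0,255),1)
cv2.imwrite('pics/w3.png',im)
m=cv2.inRange(cv2.cvtColor(im,cv2.COLOR_BGR2HSV),(45,120,40),(80,255,255)); 
n,l,s,ce=cv2.connectedComponentsWithStats(m)
for i in range(1,n):
    if s[i,4]>80: print(s[i],ce[i],px2w(c,T,ce[i],.062))
E
```

```text
rot [-0.0014  0.0006  0.0008] shift [-0.0007 -0.0004 -0.0006] t 8.2 q6 -14.2 F [-0.5  1.3 -0.3]
[293 216  35  14 131] [310.08396947 220.25954198] [ 0.63285534 -0.08226113]
[296 234  29  32 743] [310.12920592 249.89905787] [ 0.65073987 -0.08222821]
```

View pics/w3.png

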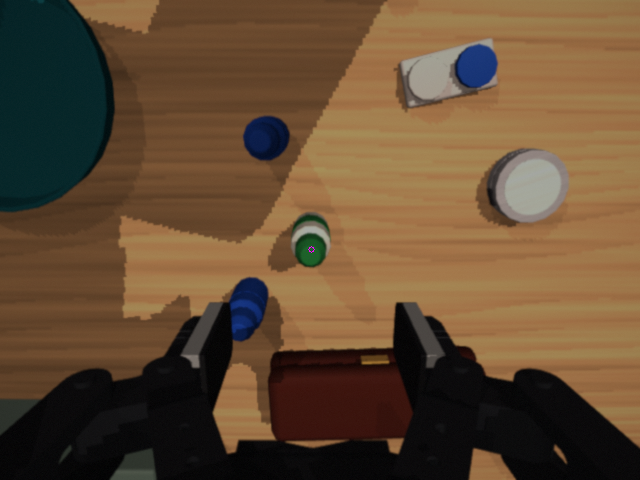

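Green cap at (311,250) is on the marker, and both blue decoys are clear of the finger path. Descending.

>>> play_rows(rows=[[0,0,0,0,0.05,0,0.05],[0,0,0,0,0.09,0,0.05],[0,0,0,0,0.12,0,0.05],[0,0,0,0,0.135,0,0.05],[0,0,0,0,0.14,0,0.05],[0,0,0,0,0.14,0,0.05],[0,0,0,0,0.14,0,0.0],[0,0,0,0,0.14,0,0.0],[0,0,0,0,0.14,0,0.0],[0,0,0,0,0.14,0,0.0],[0,0,0,0,0.14,0,0.0],[0,0,0,0,0.14,0,0.0],[0,0,0,0,0.14,0,0.0],[0,0,0,0,0.14,0,0.0]], squeeze=30)

```text
time_s: 9.65
position: [0.6514, -0.0817, 0.0122]
tool_rot: [-90.2, 0.0, 90.0]
ft_force: [-0.6, 1.5, 6.6]
grip_width: 0.295
```

>>> play_rows(rows=[[0,0,0,0,-0.02,0,0.0],[0,0,0,0,-0.06,0,0.0],[0,0,0,0,-0.1,0,0.0],[0,0,0,0.03,-0.12,0.015,0.0],[0,0,0,0.07,-0.12,0.035,0.0],[0,0,0,0.11,-0.12,0.055,0.0],[0,0,0,0.15,-0.12,0.075,0.0],[0,0,0,0.19,-0.12,0.096,0.0],[0,0,0,0.23,-0.12,0.117,0.0],[0,0,0,0.27,-0.12,0.138,0.0],[0,0,0,0.31,-0.12,0.159,0.0],[0,0,0,0.34,-0.12,0.174,0.0],[0,0,0,0.3525,-0.12,0.181,0.0],[0,0,0,0.3525,-0.12,0.181,0.0],[0,0,0,0.3525,-0.12,0.181,0.0]])

```text
time_s: 11.15
position: [0.4695, 0.2703, 0.1304]
tool_rot: [-90.0, 0.0, 90.0]
ft_force: [-0.2, 0.0, 0.9]
grip_width: 0.294
```

```bash
python3 d.py 0.469 0.271 0.13 90; python3 - <<'E'
from h import *
im=ctrl.get_image('wrist')
im2=ctrl.get_image('scene')[170:350,380:620]
cv2.imwrite('pics/w4.png',np.hstack([cv2.resize(im,(480,360)),cv2.resize(im2,(320,360))]))
E
```

```text
rot [ 0.0007  0.0002 -0.0006] shift [0.0007 0.0004 0.0005] t 11.15 q6 21.5 F [-0.2  0.   0.9]
```

View pics/w4.png

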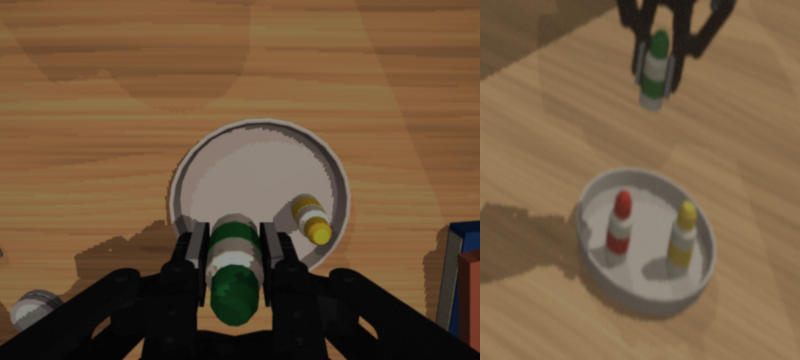

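Red stands upright in the white tray beside yellow, and green is held upright above. Lowering green.

>>> play_rows(rows=[[0,0,0,0,0.04,0,0.0],[0,0,0,0,0.07,0,0.0],[0,0,0,0,0.095,0,0.0],[0,0,0,0,0.106,0,0.0],[0,0,0,0,0.11,0,0.0],[0,0,0,0,0.112,0,0.0],[0,0,0,0,0.114,0,0.0],[0,0,0,0,0.115,0,0.0],[0,0,0,0,0.1155,0,0.0],[0,0,0,0,0.1155,0,0.0]])

```text
time_s: 12.25
position: [0.4699, 0.2711, 0.0161]
tool_rot: [-90.1, -0.0, 90.0]
ft_force: [-0.4, -1.3, 5.4]
grip_width: 0.291
```

>>> play_rows(rows=[[0,0,0,0,0,0,0.042],[0,0,0,0,0,0,0.042],[0,0,0,0,0,0,0.042],[0,0,0,0,0,0,0.042],[0,0,0,0,0,0,0.042],[0,0,0,0,-0.02,0,0.042],[0,0,0,0,-0.06,0,0.042],[0,0,0,0,-0.1,0,0.042],[0,0,0,0,-0.1355,0,0.042],[0,0,0,-0.03,-0.1355,-0.022,0.075],[0,0,0,-0.06,-0.1355,-0.044,0.075],[0,0,0,-0.09,-0.1355,-0.067,0.075],[0,0,0,-0.12,-0.1355,-0.089,0.075],[0,0,0,-0.15,-0.1355,-0.111,0.075],[0,0,0,-0.18,-0.1355,-0.134,0.075],[0,0,0,-0.2045,-0.1355,-0.152,0.075],[0,0,0,-0.2045,-0.1355,-0.152,0.075],[0,0,0,-0.2045,-0.1355,-0.152,0.075]])

```text
time_s: 14.05
position: [0.621, 0.0657, 0.1497]
tool_rot: [-89.9, -0.0, 89.9]
ft_force: [-0.1, -0.8, -0.5]
grip_width: 0.877
```

```bash
python3 d.py 0.6207 0.0663 0.15 90; python3 - <<'E'
from h import *
c,T=ext('wrist')
im=ctrl.get_image('wrist')
P=lambda x,y,z:tuple(int(round(v)) for v in w2px(c,T,[x,y,z]))
for a in np.linspace(0,2*np.pi,24): cv2.circle(im,P(.6207+.025*np.cos(a),.0663+.025*np.sin(a),.016),1,(0,0,255),-1)
im2=ctrl.get_image('scene')[170:350,380:620]
cv2.imwrite('pics/w5.png',np.hstack([cv2.resize(im,(480,360)),cv2.resize(im2,(320,360))]))
E
```

```text
rot [-0.0011 -0.0013  0.0003] shift [ 0.0006 -0.0003  0.0003] t 14.05 q6 -1.3 F [-0.1 -0.8 -0.5]
```

View pics/w5.png

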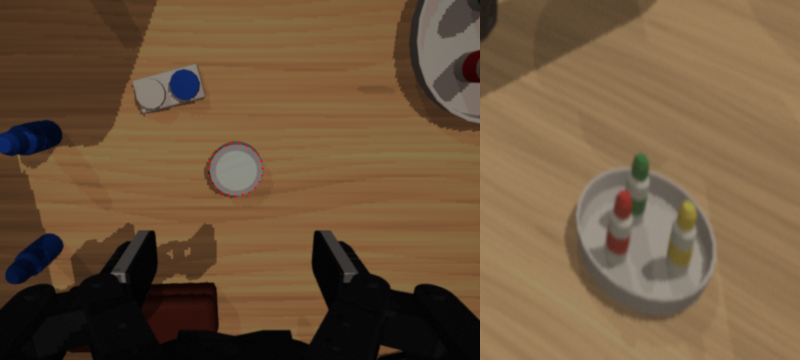

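Three bottles stand in the white tray. The mirror outline is on the disc. Grasping the mirror.

>>> play_rows(rows=[[0,0,0,0,0.05,0,0.075],[0,0,0,0,0.095,0,0.075],[0,0,0,0,0.125,0,0.075],[0,0,0,0,0.14,0,0.075],[0,0,0,0,0.147,0,0.075],[0,0,0,0,0.15,0,0.075],[0,0,0,0,0.15,0,0.075],[0,0,0,0,0.15,0,0.0],[0,0,0,0,0.15,0,0.0],[0,0,0,0,0.15,0,0.0],[0,0,0,0,0.15,0,0.0],[0,0,0,0,0.15,0,0.0],[0,0,0,0,0.15,0,0.0],[0,0,0,0,0.15,0,0.0]], squeeze=35)

```text
time_s: 15.55
position: [0.6222, 0.0663, 0.002]
tool_rot: [-90.2, -0.0, 90.0]
ft_force: [-1.3, 0.5, 5.6]
grip_width: 0.566
```

>>> play_rows(rows=[[0,0,0,0,-0.01,0,0.0],[0,0,0,0,-0.03,0,0.0],[0,0,0,0,-0.06,0,0.0],[0,0,0,0,-0.09,0,0.0],[0,0,0,-0.02,-0.12,0.002,0.0],[0,0,0,-0.05,-0.13,0.005,0.0],[0,0,0,-0.09,-0.13,0.01,0.0],[0,0,0,-0.13,-0.13,0.015,0.0],[0,0,0,-0.17,-0.13,0.02,0.0],[0,0,0,-0.21,-0.13,0.025,0.0],[0,0,0,-0.25,-0.13,0.028,0.0],[0,0,0,-0.29,-0.13,0.03,0.0],[0,0,0,-0.32,-0.13,0.032,0.0],[0,0,0,-0.345,-0.13,0.033,0.0],[0,0,0,-0.354,-0.13,0.033,0.0],[0,0,0,-0.354,-0.13,0.033,0.0],[0,0,0,-0.354,-0.13,0.033,0.0]])

```text
time_s: 17.25
position: [0.5881, -0.2867, 0.1304]
tool_rot: [-90.0, -0.0, 90.0]
ft_force: [-0.3, 0.9, -0.7]
grip_width: 0.566
```

```bash
python3 d.py 0.588 -0.288 0.13 90; python3 - <<'E'
from h import *
c,T=ext('wrist')
im=ctrl.get_image('wrist')
P=lambda x,y,z:tuple(int(round(v)) for v in w2px(c,T,[x,y,z]))
for a in np.linspace(0,2*np.pi,40): cv2.circle(im,P(.558+.078*np.cos(a),-.288+.078*np.sin(a),.02),1,(0,0,255),-1)
cv2.imwrite('pics/w6.png',im)
E
```

```text
rot [-0.0002  0.0007  0.0007] shift [-0.0013  0.0004  0.0001] t 17.25 q6 -33.1 F [-0.3  0.9 -0.7]
```

View pics/w6.png

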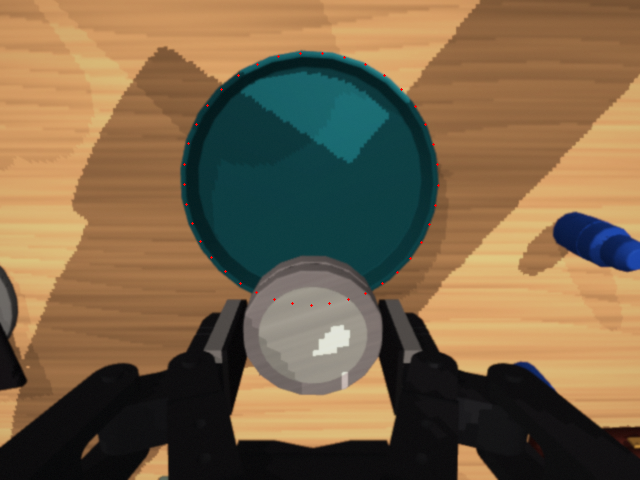

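Rim outline fits the teal tray and the mirror is held flat. Lowering.

>>> play_rows(rows=[[0,0,0,0,0.04,0,0.0],[0,0,0,0,0.075,0,0.0],[0,0,0,0,0.1,0,0.0],[0,0,0,0,0.112,0,0.0],[0,0,0,0,0.118,0,0.0],[0,0,0,0,0.121,0,0.0],[0,0,0,0,0.123,0,0.0],[0,0,0,0,0.124,0,0.0],[0,0,0,0,0.1245,0,0.0],[0,0,0,0,0.1245,0,0.0]])

```text
time_s: 18.3
position: [0.5885, -0.288, 0.0064]
tool_rot: [-90.1, 0.0, 90.0]
ft_force: [0.5, -0.3, 0.3]
grip_width: 0.565
```

>>> play_rows(rows=[[0,0,0,0,0.0005,0,0.0],[0,0,0,0,0.001,0,0.0],[0,0,0,0,0.0015,0,0.0],[0,0,0,0,0.0015,0,0.0]])

```text
time_s: 18.7
position: [0.5885, -0.288, 0.006]
tool_rot: [-90.1, 0.1, 90.0]
ft_force: [-2.7, 1.1, 8.8]
grip_width: 0.566
```

>>> play_rows(rows=[[0,0,0,0,0,0,0.064],[0,0,0,0,0,0,0.064],[0,0,0,0,0,0,0.064],[0,0,0,0,0,0,0.064],[0,0,0,0,0,0,0.064],[0,0,0,0,-0.02,0,0.064],[0,0,0,0,-0.06,0,0.064],[0,0,0,0,-0.1,0,0.064],[0,0,0,0,-0.146,0,0.05],[0,0,0,0.03,-0.146,0.019,0.05],[0,0,0,0.07,-0.146,0.043,0.05],[0,0,0,0.11,-0.146,0.068,0.05],[0,0,0,0.15,-0.146,0.093,0.05],[0,0,0,0.19,-0.146,0.118,0.05],[0,0,0,0.215,-0.146,0.133,0.05],[0,0,0,0.2275,-0.146,0.141,0.05],[0,0,0,0.2275,-0.146,0.141,0.05],[0,0,0,0.2275,-0.146,0.141,0.05]])

```text
time_s: 20.5
position: [0.4483, -0.061, 0.1507]
tool_rot: [-90.1, 0.1, 90.0]
ft_force: [0.0, 0.8, 0.2]
grip_width: 0.582
```

```bash
python3 d.py 0.447 -0.060 0.15 90; python3 - <<'E'
from h import *
c,T=ext('wrist')
im=ctrl.get_image('wrist')
P=lambda x,y,z:tuple(int(round(v)) for v in w2px(c,T,[x,y,z]))
cv2.circle(im,P(.447,-.060,.05),3,(255,0,255),1)
im2=ctrl.get_image('scene')[140:260,140:300]
cv2.imwrite('pics/w7.png',np.hstack([cv2.resize(im,(480,360)),cv2.resize(im2,(320,360))]))
E
```

```text
rot [ 0.0017  0.0003 -0.0011] shift [0.001  0.0007 0.0013] t 20.5 q6 -17.9 F [0.  0.8 0.2]
```

View pics/w7.png

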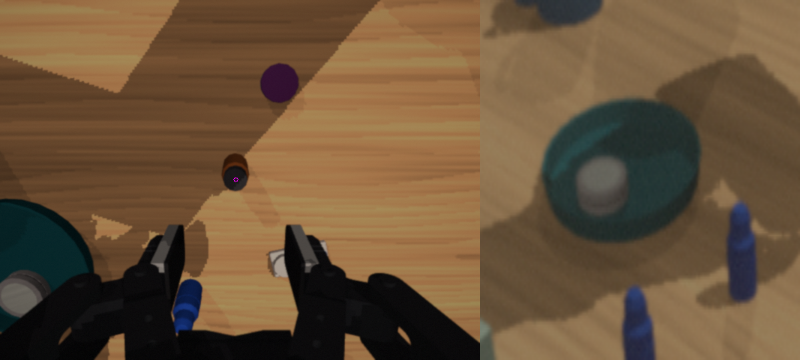

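Mirror lies flat in the teal tray, and the marker sits on the vial cap. Grasping the vial.

>>> play_rows(rows=[[0,0,0,0,0.05,0,0.05],[0,0,0,0,0.09,0,0.05],[0,0,0,0,0.12,0,0.05],[0,0,0,0,0.135,0,0.05],[0,0,0,0,0.141,0,0.05],[0,0,0,0,0.143,0,0.05],[0,0,0,0,0.143,0,0.05],[0,0,0,0,0.143,0,0.0],[0,0,0,0,0.143,0,0.0],[0,0,0,0,0.143,0,0.0],[0,0,0,0,0.143,0,0.0],[0,0,0,0,0.143,0,0.0],[0,0,0,0,0.143,0,0.0],[0,0,0,0,0.143,0,0.0],[0,0,0,0,0.143,0,0.0]], squeeze=30)

```text
time_s: 22.1
position: [0.4481, -0.0606, 0.0083]
tool_rot: [-90.1, 0.1, 90.0]
ft_force: [-0.4, 0.8, 6.5]
grip_width: 0.271
```

>>> play_rows(rows=[[0,0,0,0,-0.02,0,0.0],[0,0,0,0,-0.06,0,0.0],[0,0,0,0,-0.1,0,0.0],[0,0,0,-0.03,-0.12,-0.01,0.0],[0,0,0,-0.07,-0.12,-0.022,0.0],[0,0,0,-0.11,-0.12,-0.035,0.0],[0,0,0,-0.15,-0.12,-0.047,0.0],[0,0,0,-0.19,-0.12,-0.059,0.0],[0,0,0,-0.215,-0.12,-0.067,0.0],[0,0,0,-0.2275,-0.12,-0.071,0.0],[0,0,0,-0.2275,-0.12,-0.071,0.0],[0,0,0,-0.2275,-0.12,-0.071,0.0]])

```text
time_s: 23.3
position: [0.5175, -0.2865, 0.127]
tool_rot: [-89.9, -0.1, 90.0]
ft_force: [-0.3, 0.5, 1.2]
grip_width: 0.267
```

```bash
python3 d.py 0.518 -0.288 0.127 90; python3 - <<'E'
from h import *
im=ctrl.get_image('wrist')
im2=ctrl.get_image('scene')[80:260,140:380]
cv2.imwrite('pics/w8.png',np.hstack([cv2.resize(im,(480,360)),cv2.resize(im2,(320,360))]))
E
```

```text
rot [-0.0011  0.0007  0.0013] shift [-0.0015 -0.     -0.0005] t 23.3 q6 -36.8 F [-0.3  0.5  1.2]
```

View pics/w8.png

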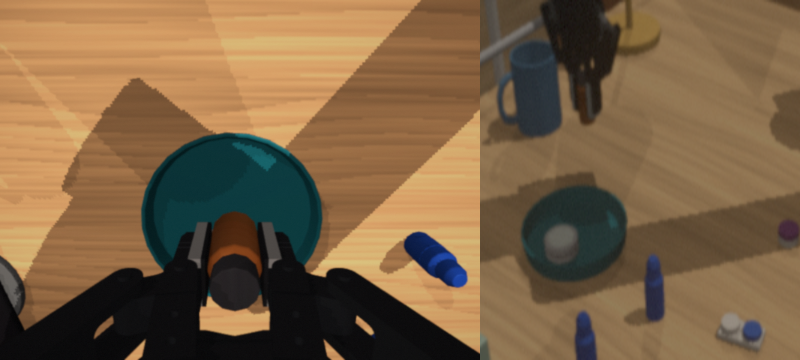

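Vial is held upright over the near side of the teal tray, clear of the mirror. Lowering.

>>> play_rows(rows=[[0,0,0,0,0.04,0,0.0],[0,0,0,0,0.07,0,0.0],[0,0,0,0,0.095,0,0.0],[0,0,0,0,0.107,0,0.0],[0,0,0,0,0.112,0,0.0],[0,0,0,0,0.114,0,0.0],[0,0,0,0,0.1155,0,0.0],[0,0,0,0,0.1165,0,0.0],[0,0,0,0,0.117,0,0.0],[0,0,0,0,0.117,0,0.0]])

```text
time_s: 24.4
position: [0.5191, -0.2883, 0.0124]
tool_rot: [-90.1, 0.1, 90.0]
ft_force: [-1.0, 2.5, 6.3]
grip_width: 0.271
```

Contact at 6 N. Releasing and lifting away.

>>> play_rows(rows=[[0,0,0,0,0,0,0.042],[0,0,0,0,0,0,0.042],[0,0,0,0,0,0,0.042],[0,0,0,0,0,0,0.042],[0,0,0,0,0,0,0.042],[0,0,0,0,-0.02,0,0.042],[0,0,0,0,-0.06,0,0.042],[0,0,0,0,-0.1,0,0.042],[0,0,0,0,-0.15,0,0.042],[0,0,0,0,-0.19,0.04,0.042],[0,0,0,-0.04,-0.19,0.07,0.042],[0,0,0,-0.08,-0.19,0.1,0.042],[0,0,0,-0.12,-0.19,0.12,0.042],[0,0,0,-0.12,-0.19,0.12,0.042],[0,0,0,-0.12,-0.19,0.12,0.042],[0,0,0,-0.12,-0.19,0.12,0.042]])

```text
time_s: 26.0
position: [0.3983, -0.407, 0.2]
tool_rot: [-90.0, -0.1, 90.0]
ft_force: [-0.2, 0.2, -0.3]
grip_width: 0.49
```

```bash
python3 - <<'E'
from h import *
a=ctrl.get_image('top')[150:420,80:560]; cv2.imwrite('pics/end.png',np.vstack([cv2.resize(a,(533,300)),cv2.resize(ctrl.get_image('scene')[150:340,140:590],(533,225))]))
E
```

```text
(no output)
```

View pics/end.png

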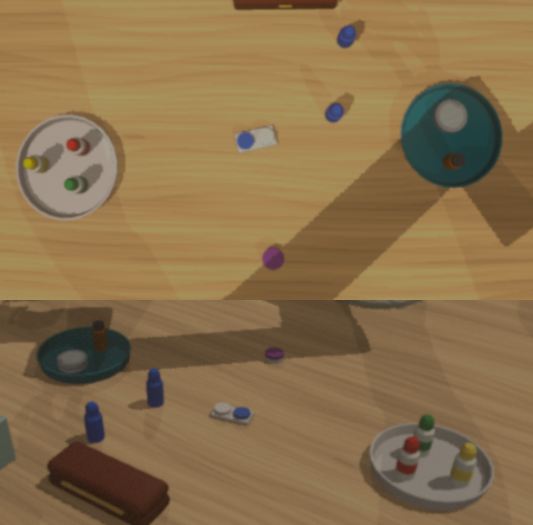

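All four pieces are in place: three bottles upright in the white tray, mirror flat and vial upright in the teal one. Bystanders haven't moved.

```bash
python3 -c "
from bench import ctrl
print(ctrl.close_job())"
```

```text
the job is handed in; nothing more can be done
None
```

The job is done and handed in at about 26 s of the 106 s allowed. I placed the red-capped and green-capped bottles upright in the white tray, then the mirror flat and the vial upright in the teal tray. Each was lowered until light floor contact (about 5–9 N at the wrist) before I let go.

The last top and scene pictures show all four standing or lying as asked. The yellow-capped bottle, spectacle case, lens case, lip-balm tin and the two blue bottles look unmoved by eye. The arm was clear of everything.

None of my checks failed. The top and wrist cameras disagreed by about 2–3 mm, mostly sideways, so I used values between the two; that was well inside the grasp margins.

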